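# Sort two sample tubes by length and hold the tube rack raised

## Robot

A 6-joint arm with a two-finger parallel gripper is mounted at the origin on the work surface. World frame = base frame: x ahead of the robot, y to its left, z up, the work surface at z = 0. Lengths are in m, angles in rad, forces in N, time in s.
With the tool pointing down it reaches from about 0.25 to 0.725 m from the base axis. Payload 4 kg.
Tool frame: the origin (TCP) lies midway between the tips of the shut fingers; the grasp point (between the pads) lies 19 mm behind it; z points along the fingers, y is the line along which they close (so a half turn about z gives the same grasp; the last joint's range is limited). The gripper opens to 85 mm and grips with 20 to 120 N. Pads are 22 mm wide; open, the fingers measure 114 mm over their backs; the gripper's body (76 mm by 85 mm) begins 54 mm behind the grasp point. The pads swing forward as they close: fully open they stand 13 mm farther back than shut.
Start: joints at [1.151, 0.241, 0.005, 1.335, 0, 1.571], TCP at [0.204, 0.457, 0.231] pointing down, gripper open.
Joint ranges: [-2.72, 2.72], [-1.05, 1.87], [-1.09, 1.28], [-1.99, 2.15], [-1.42, 1.44], [-3.14, 3.14]. Speed limits (rad/s): [2.79, 2.79, 3.14, 3.14, 3.14, 3.14].

## Interface

Orientations are given as a unit quaternion [x, y, z, w].
In Python, from workcell import bot gives the robot as it stands. The module is installed in compiled form; this text tells all that it offers.
- The arm moves only by the tool jog_arm, never from a script. Its argument "deltas" is a list of rows, each an object with "fingers": the opening, from 0 (shut) to 1 (fully open); "delta_pos": the shift along the tool's x, y, z normalised to -1 to 1, where 1 is 300 mm, a list of three; "yaw": the turn about the tool's z normalised to -1 to 1, where 1 is pi/4 rad. A call has 1 to 12 rows; each row is the pose to reach, as a shift and turn from the pose commanded when the call began, along the tool's axes at that moment; what a row does not reach only later rows make up. A row lasts 1/10 s, in which the tool goes at most 50 mm and 8.59 degrees, less where a joint would pass 70% of its speed; a pose out of reach is approached as far as the arm can. A call with a number of a shift or a turn outside -1 to 1 is refused whole. A call with a gripper value outside its range is refused whole. The fingers move at their own pace and stop on an object; the grip force is fixed at half the most. Time passes only in rows, so rows that repeat a pose let the fingers close. It gives the time, the measured TCP pose, the force, the opening and the grip force at its end, in the units of the state.
- bot.get_obs(): the state, without advancing time (a new reading comes with each control period).
- bot.camera(name): name is "side" or "top"; returns a dict with "image" (384x512x3 uint8, red, green, blue), "range_z" (384x512 float32, m along the optical axis (not along the pixel's ray), 0 where there is no reading), "fx", "fy", "cx", "cy" (pixels), "distortion" ([k1, k2, p1, p2, k3] as OpenCV has them; the pictures are not rectified), "rvec" (rotation vector, rad) and "tvec" (3), from world to camera coordinates, as OpenCV has them. Camera axes: x right, y down, z forward; pixel columns grow to the right and rows downward; lengths in m; the calibration is good to about 2 mm. A picture is of the moment at which its call begins.
- bot.job_done(): hands the job in; it is judged then, once.
The state is a dict: "clock": time; "joint_pos": joint angles; "joint_vel": joint speeds; "tau": joint torques, N m; "eef_pos": TCP position; "tool_rot": TCP orientation; "ft_force": force on the tool from outside, world axes, zero at the start; "ft_torque": the same for the moment, N m; "grip_width": finger opening in m; "grasp_force": force on a finger pad.
Only numpy, scipy, OpenCV 4.12 (cv2) and the standard library are available. Lean on these libraries where they do the work, as an engineer would, in place of code of your own. Each camera call takes 0.05 s, during which the arm holds its last target. There are 200 camera calls.

## Task

Put the two loose sample tubes upright into free holes of the cam-lift rack, all the way down, each in the row where a tube of its own length already stands. Then swing the rack's cam lever up until it stands straight up, where the cam lifts the tubes highest, and finish while still holding the lever there, because it springs back if let go. Leave the two tubes already in the rack in their holes and everything else on the bench where it is.

Things in the scene. Friction and masses are not known exactly. Their poses are not given: they have to be found in the camera images.
- rack: aluminium tube rack fixed to the bench, foot 110 (x) by 205 mm (y). Origin: centre of the hole pattern, at bench level; z up. Guide plate (top 50 mm up, 16 mm thick) with 26 mm through holes in two rows, at x = -30 and x = +30 mm, each with holes at y = -55, 0, +55 mm. The mates stand in the y = -55 holes, the other four are free. Cam and lever at the +y end; cam shaft along y, at x = 0, 50 mm up.
- lift (a joint): height of the rack's lifting floor above its lowest place, m: 0 (lowest) to 0.0115 (highest). The cam pushes it up; the first 0.15 rad of the lever are idle.
- lift_floor (a point): centre of the lifting floor's upper face, on which the tubes stand; 20 mm above the bench at its lowest.
- cam_angle (a joint): angle of the cam lever about the rack's +y axis, rad. 0: lower stop, leaning 1.2 rad off vertical to the rack's -x side; grows as it swings up towards +x; 1.2: straight up, highest lift; beyond (stop at 1.65) the floor sinks again. Starts near 0. A spring (0.48 Nm at 1.2, about 5 N at the grip; friction 0.12 Nm) swings it back when let go.
- lever: the cam lever, steel rod 12 mm thick with its cam disc, black cross grip at its end. Origin: on the cam shaft's axis, at rack y = +125 mm, 50 mm above the bench; its z axis points along the rod to the grip, its y axis along the shaft.
- lever_grip (a point): black cross grip at the lever's end: a cylinder 26 mm across and 34 mm long, parallel to the rack's y axis; its flat ends can be pinched along y. This point: its centre, at rack y = +125 mm, 100 mm from the cam shaft's axis: about 86 mm above the bench at the start, 150 mm with the lever upright. It turns with the lever.
- long_tube: loose long sample tube standing upright on the bench, white, 115 mm tall, body 22 mm across with a flat foot, grey cap 26 mm across and 16 mm high at the top. Origin: centre of the foot; z up along the tube.
- short_tube: loose short sample tube, same but 80 mm tall, standing upright on the bench. Origin: centre of the foot; z up.
- long_mate: long tube (115 mm) already in the rack: marks the row for long tubes, which may be either row. Origin: centre of the foot.
- short_mate: short tube (80 mm) already in the rack: marks the row for short tubes. Origin: centre of the foot.
- tape_roll: bystander: roll of masking tape lying flat, 100 mm across, 25 mm high. Origin: centre of its underside.
- beaker: bystander: glass beaker, 72 mm wide, 85 mm tall. Origin: centre of its underside.
- cap_ring: bystander: small red cap ring lying flat, 34 mm across, 11 mm high. Origin: centre of its underside.
- marker: bystander: black marker pen lying flat, 135 mm long, 13 mm thick. Origin: centre of its underside.
- shears: bystander: pruning shears lying flat, about 175 mm long, 18 mm high. Origin: under the pivot.
- pot_near: bystander: black plant pot 110 mm wide and 100 mm tall with a leafy seedling up to 250 mm. Origin: centre of its underside.
There are look-alikes about, which are no part of the job. Leave any pink look-alike of the short_mate alone.

How it is judged:
On the way, in this order (a step that is already met when the one before it is completed fails the run):
1. both loose tubes stand fully down in the rack, each in the row of the tube of its length, fingers off them ((((x of long_mate in the frame of rack between -0.036 and -0.024 m and y of long_mate in the frame of rack between -0.065 and 0.065 m and z of long_mate in the frame of lift_floor between -0.004 and 0.004 m and angle between long_mate's own z axis and vertical below 0.12 rad) and (x of long_tube in the frame of rack between -0.036 and -0.024 m and y of long_tube in the frame of rack between -0.065 and 0.065 m and z of long_tube in the frame of lift_floor between -0.004 and 0.004 m and angle between long_tube's own z axis and vertical below 0.12 rad) and (x of short_mate in the frame of rack between 0.024 and 0.036 m and y of short_mate in the frame of rack between -0.065 and 0.065 m and z of short_mate in the frame of lift_floor between -0.004 and 0.004 m and angle between short_mate's own z axis and vertical below 0.12 rad) and (x of short_tube in the frame of rack between 0.024 and 0.036 m and y of short_tube in the frame of rack between -0.065 and 0.065 m and z of short_tube in the frame of lift_floor between -0.004 and 0.004 m and angle between short_tube's own z axis and vertical below 0.12 rad)) or ((x of long_mate in the frame of rack between 0.024 and 0.036 m and y of long_mate in the frame of rack between -0.065 and 0.065 m and z of long_mate in the frame of lift_floor between -0.004 and 0.004 m and angle between long_mate's own z axis and vertical below 0.12 rad) and (x of long_tube in the frame of rack between 0.024 and 0.036 m and y of long_tube in the frame of rack between -0.065 and 0.065 m and z of long_tube in the frame of lift_floor between -0.004 and 0.004 m and angle between long_tube's own z axis and vertical below 0.12 rad) and (x of short_mate in the frame of rack between -0.036 and -0.024 m and y of short_mate in the frame of rack between -0.065 and 0.065 m and z of short_mate in the frame of lift_floor between -0.004 and 0.004 m and angle between short_mate's own z axis and vertical below 0.12 rad) and (x of short_tube in the frame of rack between -0.036 and -0.024 m and y of short_tube in the frame of rack between -0.065 and 0.065 m and z of short_tube in the frame of lift_floor between -0.004 and 0.004 m and angle between short_tube's own z axis and vertical below 0.12 rad))) and contact force between the fingers and long_tube below 0.1 N and contact force between the fingers and short_tube below 0.1 N), for 0.2 s.
2. the lever is held straight up (value of joint cam_angle between 1.05 and 1.35 rad and value of joint lift above 0.0105 m and contact force between the fingers and lever above 0.5 N), for 0.2 s.
At the end, for the whole second after the job is handed in: Tubes upright (0.12 rad) on the lifting floor (4 mm), each in its mate's row (6 mm), fingers off them, mates in their own holes (moved under 35 mm, lift included); lever still at 1.2 +- 0.15 rad, lift above 10.5 mm, fingers pressing on it (over 0.5 N) (all of step 1 and all of step 2 and velocity of joint cam_angle between -0.1 and 0.1 rad/s and distance of each of long_mate, short_mate from where it was at the start of the episode below 0.035 m and contact force between the fingers and long_mate below 0.1 N and contact force between the fingers and short_mate below 0.1 N and linear speed of each of long_tube, short_tube below 0.03 m/s); the arm keeps its last pose, push and grip.
It fails at once if a tube already in the rack is pulled out (moved over 40 mm) (distance of any of long_mate, short_mate from where it was at the start of the episode above 0.04 m).
It fails at once if a bystander is moved over 30 mm (distance of any of tape_roll, beaker, cap_ring, marker, shears, pot_near from where it was at the start of the episode above 0.03 m).
It also fails if it takes over 72 s, if anything falls off the work surface, if the arm or the gripper's body presses on something with over 40 N, if the wrist force passes 120 N, or if a joint passes its speed limit or range.

## Working session

There is one attempt and no reset: what is moved stays moved. The work goes in short steps, Python scripts to look and compute and a tool call to move; the robot and the scene stay as the last step left them, time stands still between calls to the robot, and variables do not carry over. Pictures are saved under pics/ and viewed, at most 10 in all, crops included, and the job is handed in when it is done.

Besides the shell and the picture viewer there is one more tool, called as name([rows], argument=value, ...), one row to a line, values as JSON. jog_arm: Moves the arm, as the interface text tells. Scaled input: -1 to 1 covers 300 mm each way for a shift and pi/4 rad each way for a turn. Its arguments: {"type":"object","properties":{"deltas":{"type":"array","items":{"type":"object","properties":{"fingers":{"type":"number"},"delta_pos":{"type":"array","items":{"type":"number"}},"yaw":{"type":"number"}}}}},"required":["deltas"]}

```bash
mkdir -p pics
cat > h.py <<'E'
import numpy as np, cv2
from workcell import bot
def load(n): return dict(np.load(f'{n}.npz'))
def shot(n,tag):
    c=bot.camera(n); np.savez(f'{tag}.npz',**{k:np.array(v) for k,v in c.items()})
    return load(tag)
def world(c,uv):
    """world points from pixels with range"""
    uv=np.array(uv,float).reshape(-1,2)
    K=np.array([[c['fx'],0,c['cx']],[0,c['fy'],c['cy']],[0,0,1]],float)
    n=cv2.undistortPoints(uv[:,None],K,np.array(c['distortion'],float))[:,0]
    z=c['range_z'][uv[:,1].round().astype(int),uv[:,0].round().astype(int)]
    p=np.c_[n*z[:,None],z]
    R=cv2.Rodrigues(np.array(c['rvec'],float))[0]
    return (p-np.array(c['tvec'],float).ravel())@R
def cloud(c):
    v,u=np.mgrid[0:384,0:512]
    return world(c,np.c_[u.ravel(),v.ravel()]).reshape(384,512,3)
def save(c,name,box=None,s=1.5):
    im=c['image'][:,:,::-1]
    if box: im=im[box[1]:box[3],box[0]:box[2]]
    cv2.imwrite(f'pics/{name}.png',cv2.resize(im,None,fx=s,fy=s,interpolation=cv2.INTER_CUBIC))
E
python3 - <<'E'
from h import *
for n in('top','side'): save(shot(n,n+'0'),n+'0')
o=bot.get_obs(); print(o)
E
```

```text
{'clock': 0.1, 'joint_pos': array([1.15098793e+00, 2.41356804e-01, 3.84927870e-03, 1.33521248e+00,
       1.53615284e-05, 1.57080071e+00]), 'joint_vel': array([ 0.00066148, -0.00158028,  0.00297112, -0.00051098, -0.00100021,
        0.0006914 ]), 'tau': array([-6.62236434e-04, -3.73137510e+01,  2.53010398e+01,  1.08816932e-02,
       -7.92071842e-05,  6.54073744e-06]), 'eef_pos': array([0.20355383, 0.45605969, 0.23048873]), 'tool_rot': array([ 2.08368259e-01,  9.78049970e-01, -9.39127049e-04, -2.07924753e-04]), 'ft_force': array([-0.45804161, -0.87016746, -0.64453462]), 'ft_torque': array([-0.02099709, -0.04062182,  0.00928631]), 'grasp_force': 0.0, 'grip_width': 0.08584053779607423}
```

View pics/top0.png

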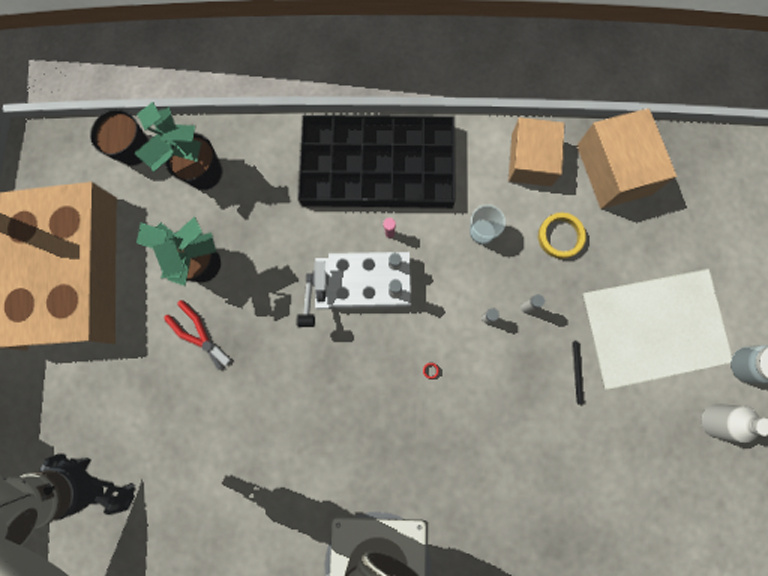

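View pics/side0.png

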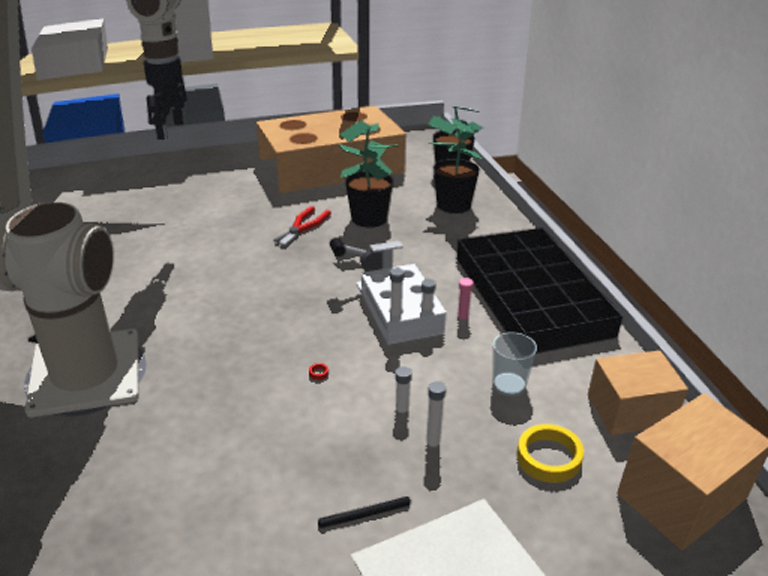

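Top view (in 512x384 pixels): the rack is centred near (245,187) with its +y to the left, and the lever grip is at (204,213). The mates are at (264,191) and (264,173), and the loose tubes at (328,210) and (357,199). In the side view the tall mate is in the near row. Next I'll measure these.

Run:
```python
from h import *
for n in('top0','side0'):
    c=load(n); P=cloud(c); print(n, 'cam', -cv2.Rodrigues(c['rvec'])[0].T@c['tvec'].ravel())
    v,u=np.mgrid[0:384,0:512]
    if n=='top0': B=dict(nearmate=(257,184,271,198),farmate=(257,167,271,181),short=(320,202,336,218),long=(350,191,366,206),grip=(196,206,211,219),ring=(280,240,296,254),pink=(254,142,268,156))
    else: B=dict(nearmate=(257,177,273,200),farmate=(277,183,295,205),short=(260,241,278,280),long=(282,250,300,300),grip=(216,156,232,174),pink=(303,182,317,215))
    for k,(a,b,d,e) in B.items():
        p=P[b:e,a:d].reshape(-1,3); p=p[(p[:,2]>.03 if k!='ring' else p[:,2]>.005)&(p[:,2]<.25)]
        if k in('nearmate','farmate'): p=p[p[:,2]>.062]
        if len(p)==0: print(k,'none');continue
        zt=np.percentile(p[:,2],95); q=p[p[:,2]>zt-.006]
        print(k,len(p),'ztop',zt.round(3),'top mean',q.mean(0).round(4),'mm',((q.min(0)+q.max(0))/2).round(4),'ext',np.ptp(q,axis=0).round(3), 'all', p.min(0).round(3),p.max(0).round(3))
    # guide plate
    m=(abs(P[...,2]-.05)<.006)&(P[...,0]>.3)&(P[...,0]<.6)&(abs(P[...,1])<.25)
    m=m.astype(np.uint8); nl,lab,st,ce=cv2.connectedComponentsWithStats(m)
    i=1+np.argmax(st[1:,4]); q=P[lab==i]; print('plate',st[i],cv2.minAreaRect((q[:,:2]*1000).astype(np.float32)),q[:,2].mean())
    g=(c['image'].min(-1)>150)&(lab==i)
    # grip
```

```text
top0 cam [ 0.38752358 -0.03857486  1.17837868]
nearmate 81 ztop 0.138 top mean [ 0.5616 -0.0266  0.1349] mm [ 0.561  -0.0262  0.1355] ext [0.023 0.023 0.007] all [ 0.549 -0.038  0.07 ] [ 0.573 -0.015  0.139]
farmate 68 ztop 0.102 top mean [ 0.6205 -0.0244  0.0997] mm [ 0.6217 -0.0247  0.1011] ext [0.025 0.024 0.008] all [ 0.609 -0.037  0.063] [ 0.634 -0.013  0.105]
short 71 ztop 0.083 top mean [ 0.5154 -0.2228  0.0799] mm [ 0.5155 -0.2227  0.0808] ext [0.024 0.024 0.007] all [ 0.503 -0.235  0.036] [ 0.528 -0.211  0.084]
long 96 ztop 0.117 top mean [ 0.5388 -0.3049  0.1148] mm [ 0.5394 -0.3051  0.1157] ext [0.024 0.025 0.008] all [ 0.527 -0.318  0.044] [ 0.551 -0.292  0.12 ]
grip 122 ztop 0.106 top mean [0.4937 0.1504 0.103 ] mm [0.4942 0.1517 0.1043] ext [0.018 0.034 0.008] all [0.482 0.134 0.083] [0.517 0.169 0.109]
ring 43 ztop 0.014 top mean [ 0.4028 -0.1024  0.0114] mm [ 0.4025 -0.1022  0.0119] ext [0.028 0.029 0.006] all [ 0.388 -0.12   0.006] [ 0.417 -0.088  0.015]
pink 73 ztop 0.083 top mean [ 0.6997 -0.0106  0.0795] mm [ 0.7003 -0.0107  0.0808] ext [0.023 0.025 0.008] all [ 0
[... 625 characters left out ...]
146 -0.225   0.08  ] ext [0.025 0.026 0.007] all [ 0.502 -0.238  0.031] [ 0.527 -0.212  0.084]
long 328 ztop 0.115 top mean [ 0.5389 -0.3095  0.1138] mm [ 0.5395 -0.309   0.1135] ext [0.025 0.027 0.008] all [ 0.527 -0.322  0.03 ] [ 0.552 -0.295  0.118]
grip 108 ztop 0.106 top mean [0.4939 0.1475 0.103 ] mm [0.494  0.1489 0.1032] ext [0.022 0.036 0.007] all [0.482 0.13  0.079] [0.514 0.167 0.107]
pink 159 ztop 0.081 top mean [ 0.7002 -0.0143  0.0789] mm [ 0.701  -0.0118  0.0788] ext [0.027 0.027 0.008] all [ 0.687 -0.029  0.03 ] [0.715 0.002 0.083]
plate [241 175  40  42 670] ((566.7418212890625, 33.0131721496582), (66.7751235961914, 189.68380737304688), 1.583100438117981) 0.04969849761294745
```

Run:
```python
from h import *
c=load('top0'); a=c['image'][150:230,190:380]
d=load('side0')['image'][145:305,205:335]
a=cv2.resize(a,None,fx=4,fy=4,interpolation=cv2.INTER_CUBIC); 
cv2.imwrite('pics/topcrop.png',a[:,:,::-1])
```

```text
(no output)
```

View pics/topcrop.png

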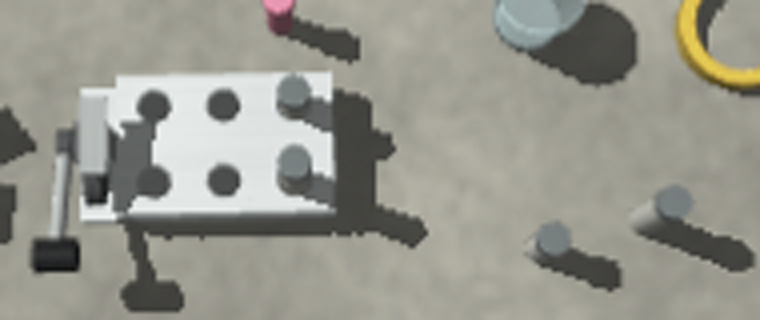

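The tall mate stands in the near row (x = -30) and the short mate in the far row. Rack yaw is about 0.022 rad. All the heights match the sizes given. I'm starting the approach.

jog_arm([
  {"delta_pos": [-0.79,-0.7,0],"yaw": 0.719,"fingers": 1},
  {"delta_pos": [-0.79,-0.7,0],"yaw": 0.719,"fingers": 1},
  {"delta_pos": [-0.79,-0.7,0],"yaw": 0.719,"fingers": 1},
  {"delta_pos": [-0.79,-0.7,0],"yaw": 0.719,"fingers": 1},
  {"delta_pos": [-0.79,-0.7,0],"yaw": 0.719,"fingers": 1},
  {"delta_pos": [-0.79,-0.7,0],"yaw": 0.719,"fingers": 1},
  {"delta_pos": [-0.79,-0.7,0],"yaw": 0.719,"fingers": 1},
  {"delta_pos": [-0.79,-0.7,0],"yaw": 0.719,"fingers": 1},
  {"delta_pos": [-0.79,-0.7,0],"yaw": 0.719,"fingers": 1},
])

```text
clock: 1.0
eef_pos: [0.3345, 0.1681, 0.2311]
tool_rot: [0.473, 0.881, -0.0, -0.0]
ft_force: [0.3, 0.4, -0.0]
grip_width: 0.0853
grasp_force: 0.0
```

```bash
cat >> h.py <<'E'
from scipy.spatial.transform import Rotation as Ro
def go(target,ang=None):
    """deltas (tool units) to world TCP target; ang = world angle of the closing axis (tool y)"""
    o=bot.get_obs(); R=Ro.from_quat(o['tool_rot']).as_matrix()
    a=np.arctan2(R[1,1],R[0,1]); d=R.T@(np.array(target)-o['eef_pos'])/.3
    y=0 if ang is None else -((ang-a+np.pi/2)%np.pi-np.pi/2)/(np.pi/4)
    print('t',round(o['clock'],2),'tcp',o['eef_pos'].round(4),'ang',round(a,4),'tilt z',R[2,2].round(4),'F',o['ft_force'].round(1),'grip',round(o['grip_width'],4),round(o['grasp_force'],1),'-> delta',d.round(4),'yaw',round(y,4))
E
python3 - <<'E'
from h import *
go([.539,-.308,.2],.022)
E
```

```text
t 1.0 tcp [0.3345 0.1681 0.2311] ang 0.585 tilt z -1.0 F [ 0.3  0.4 -0. ] grip 0.0853 0.0 -> delta [-1.6997 -0.308   0.103 ] yaw 0.7169
```

jog_arm([
  {"delta_pos": [-0.9,-0.16,0],"yaw": 0.717,"fingers": 1},
  {"delta_pos": [-0.9,-0.16,0],"yaw": 0.717,"fingers": 1},
  {"delta_pos": [-0.9,-0.16,0],"yaw": 0.717,"fingers": 1},
  {"delta_pos": [-0.9,-0.16,0],"yaw": 0.717,"fingers": 1},
  {"delta_pos": [-0.9,-0.16,0],"yaw": 0.717,"fingers": 1},
  {"delta_pos": [-0.9,-0.16,0],"yaw": 0.717,"fingers": 1},
  {"delta_pos": [-0.9,-0.16,0],"yaw": 0.717,"fingers": 1},
  {"delta_pos": [-0.9,-0.16,0],"yaw": 0.717,"fingers": 1},
])

```text
clock: 1.8
eef_pos: [0.444, -0.0821, 0.2307]
tool_rot: [0.698, 0.716, -0.0, -0.001]
ft_force: [0.0, 0.9, 0.3]
grip_width: 0.0853
grasp_force: 0.0
```

Run:
```python
from h import *
go([.539,-.308,.2],.022)
```

```text
t 1.8 tcp [ 0.444  -0.0821  0.2307] ang 0.0242 tilt z -1.0 F [0.  0.9 0.3] grip 0.0853 0.0 -> delta [-0.7605  0.2985  0.1013] yaw 0.0028
```

jog_arm([
  {"delta_pos": [-0.757,0.298,0.1],"yaw": 0,"fingers": 1},
  {"delta_pos": [-0.757,0.298,0.1],"yaw": 0,"fingers": 1},
  {"delta_pos": [-0.757,0.298,0.1],"yaw": 0,"fingers": 1},
  {"delta_pos": [-0.757,0.298,0.1],"yaw": 0,"fingers": 1},
  {"delta_pos": [-0.757,0.298,0.1],"yaw": 0,"fingers": 1},
  {"delta_pos": [-0.757,0.298,0.1],"yaw": 0,"fingers": 1},
  {"delta_pos": [-0.757,0.298,0.1],"yaw": 0,"fingers": 1},
  {"delta_pos": [-0.757,0.298,0.1],"yaw": 0,"fingers": 1},
])

```text
clock: 2.6
eef_pos: [0.5388, -0.3057, 0.2016]
tool_rot: [0.698, 0.716, 0.0, -0.0]
ft_force: [0.4, 0.1, -0.0]
grip_width: 0.0855
grasp_force: 0.0
```

Run:
```python
from h import *
save(shot('side','side1'),'side1',(240,200,340,320),5)
go([.539,-.307,.06],.022)
```

```text
t 2.65 tcp [ 0.5389 -0.3058  0.2022] ang 0.0262 tilt z -1.0 F [ 0.7 -0.1  0. ] grip 0.0856 0.0 -> delta [-4.200e-03  1.000e-04  4.739e-01] yaw 0.0054
```

View pics/side1.png

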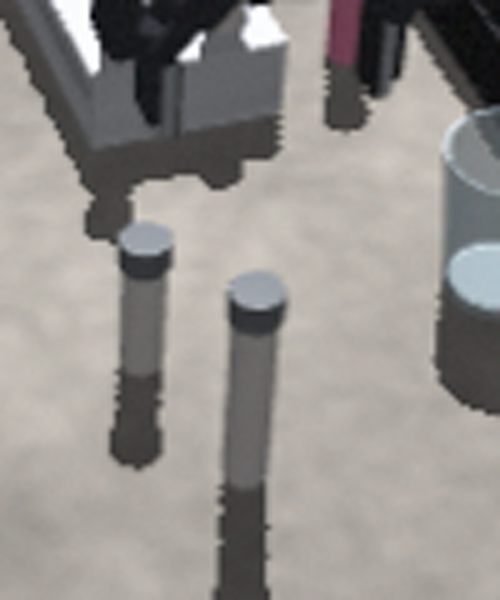

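The side crop shows the open fingers at the top, straddling the line above the long tube (cap at crop (258,290)). The short tube is clear to the left at (145,250). Descending and gripping.

jog_arm([
  {"delta_pos": [-0.004,0,0.15],"yaw": 0.005,"fingers": 1},
  {"delta_pos": [-0.004,0,0.3],"yaw": 0.005,"fingers": 1},
  {"delta_pos": [-0.004,0,0.4],"yaw": 0.005,"fingers": 1},
  {"delta_pos": [-0.004,0,0.475],"yaw": 0.005,"fingers": 1},
  {"delta_pos": [-0.004,0,0.475],"yaw": 0.005,"fingers": 1},
  {"delta_pos": [-0.004,0,0.475],"yaw": 0.005,"fingers": 0},
  {"delta_pos": [-0.004,0,0.475],"yaw": 0.005,"fingers": 0},
  {"delta_pos": [-0.004,0,0.475],"yaw": 0.005,"fingers": 0},
  {"delta_pos": [-0.004,0,0.475],"yaw": 0.005,"fingers": 0},
  {"delta_pos": [-0.004,0,0.475],"yaw": 0.005,"fingers": 0},
  {"delta_pos": [-0.004,0,0.475],"yaw": 0.005,"fingers": 0},
  {"delta_pos": [-0.004,0,0.475],"yaw": 0.005,"fingers": 0},
])

```text
clock: 3.85
eef_pos: [0.5394, -0.3099, 0.0602]
tool_rot: [0.7, 0.714, 0.0, 0.001]
ft_force: [-0.6, 0.4, 6.4]
grip_width: 0.021
grasp_force: 52.8
```

jog_arm([
  {"delta_pos": [0,0,-0.1],"fingers": 0},
  {"delta_pos": [0,0,-0.25],"fingers": 0},
  {"delta_pos": [0,0,-0.4],"fingers": 0},
  {"delta_pos": [0.1,0.005,-0.45],"fingers": 0},
  {"delta_pos": [0.2,0.01,-0.45],"fingers": 0},
  {"delta_pos": [0.35,0.015,-0.45],"fingers": 0},
  {"delta_pos": [0.5,0.02,-0.45],"fingers": 0},
  {"delta_pos": [0.65,0.025,-0.45],"fingers": 0},
  {"delta_pos": [0.8,0.03,-0.45],"fingers": 0},
  {"delta_pos": [0.9,0.035,-0.45],"fingers": 0},
  {"delta_pos": [0.95,0.04,-0.45],"fingers": 0},
  {"delta_pos": [0.95,0.04,-0.45],"fingers": 0},
])

```text
invalid input at $.deltas[0]: expected keys fingers, delta_pos, yaw
```

Run:
```python
from h import *
c=shot('side','side2'); save(c,'side2',(225,80,325,205),5)
d=shot('top','top2'); 
go([.5605,.027,.195],.022)
# hole centres: plane z=.05 intersections from top0
c=load('top0');K=np.array([[c['fx'],0,c['cx']],[0,c['fy'],c['cy']],[0,0,1]],float)
R=cv2.Rodrigues(c['rvec'])[0];C=-R.T@c['tvec'].ravel()
uv=np.array([[222,181],[153,181],[222,105],[153,105]],float)/4+[190,150]-.375
n=cv2.undistortPoints(uv[:,None],K,c['distortion'])[:,0]; r=np.c_[n,np.ones(4)]@R
print((C+r*((.05-C[2])/r[:,2])[:,None]).round(4))
```

```text
t 3.95 tcp [ 0.5394 -0.3099  0.0602] ang 0.0191 tilt z -1.0 F [-0.3  0.9  6.3] grip 0.0211 52.8 -> delta [ 1.121   0.0926 -0.4503] yaw -0.0037
[[0.5587 0.0302 0.05  ]
 [0.5577 0.0841 0.05  ]
 [0.6191 0.0318 0.05  ]
 [0.6182 0.0863 0.05  ]]
```

View pics/side2.png

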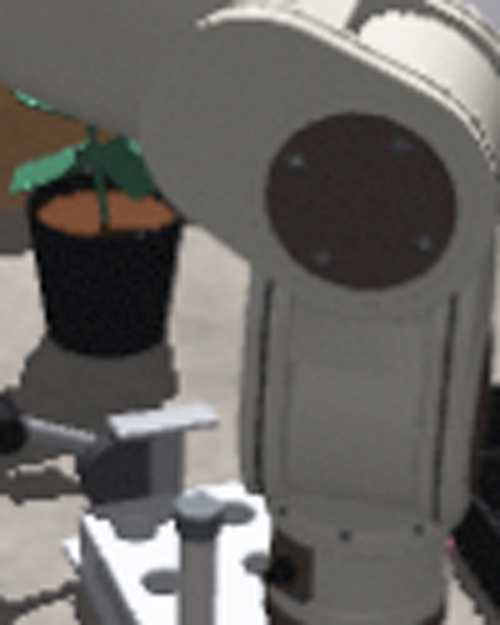

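The move was refused because yaw was missing, so nothing moved. The picture shows the arm hiding the far mate, and the near mate cap at crop (200,505). Repeating the move with yaw.

jog_arm([
  {"delta_pos": [0,0,-0.1],"yaw": 0,"fingers": 0},
  {"delta_pos": [0,0,-0.25],"yaw": 0,"fingers": 0},
  {"delta_pos": [0,0,-0.4],"yaw": 0,"fingers": 0},
  {"delta_pos": [0.1,0.01,-0.45],"yaw": 0,"fingers": 0},
  {"delta_pos": [0.2,0.02,-0.45],"yaw": 0,"fingers": 0},
  {"delta_pos": [0.35,0.03,-0.45],"yaw": 0,"fingers": 0},
  {"delta_pos": [0.5,0.04,-0.45],"yaw": 0,"fingers": 0},
  {"delta_pos": [0.65,0.05,-0.45],"yaw": 0,"fingers": 0},
  {"delta_pos": [0.8,0.06,-0.45],"yaw": 0,"fingers": 0},
  {"delta_pos": [0.9,0.07,-0.45],"yaw": 0,"fingers": 0},
  {"delta_pos": [0.95,0.08,-0.45],"yaw": 0,"fingers": 0},
  {"delta_pos": [0.95,0.08,-0.45],"yaw": 0,"fingers": 0},
])

```text
clock: 5.15
eef_pos: [0.5573, -0.0232, 0.1937]
tool_rot: [0.699, 0.715, -0.001, 0.0]
ft_force: [-0.3, -2.7, 1.1]
grip_width: 0.0212
grasp_force: 53.2
```

Run:
```python
from h import *
go([.5605,.027,.195],.022)
```

```text
t 5.15 tcp [ 0.5573 -0.0232  0.1937] ang 0.0217 tilt z -1.0 F [-0.3 -2.7  1.1] grip 0.0212 53.2 -> delta [ 0.167   0.0144 -0.0046] yaw -0.0004
```

The tube foot (z about 0.134) is level with the mate's top, so I'm raising it before going on.

jog_arm([
  {"delta_pos": [0,0,-0.08],"yaw": 0,"fingers": 0},
  {"delta_pos": [0,0,-0.13],"yaw": 0,"fingers": 0},
  {"delta_pos": [0.07,0.005,-0.13],"yaw": 0,"fingers": 0},
  {"delta_pos": [0.167,0.014,-0.13],"yaw": 0,"fingers": 0},
  {"delta_pos": [0.167,0.014,-0.1],"yaw": 0,"fingers": 0},
  {"delta_pos": [0.167,0.014,0],"yaw": 0,"fingers": 0},
  {"delta_pos": [0.167,0.014,0.1],"yaw": 0,"fingers": 0},
  {"delta_pos": [0.167,0.014,0.16],"yaw": 0,"fingers": 0},
  {"delta_pos": [0.167,0.014,0.16],"yaw": 0,"fingers": 0},
])

```text
clock: 6.05
eef_pos: [0.5578, 0.0243, 0.1421]
tool_rot: [0.701, 0.713, -0.003, -0.003]
ft_force: [-0.8, -0.5, -0.2]
grip_width: 0.0212
grasp_force: 53.0
```

Run:
```python
from h import *
c=shot('side','side3'); save(c,'side3',(230,140,330,215),8)
go([.5605,.027,.06],.022)
P=cloud(c)
m=(abs(P[...,1]-.02)<.03)&(abs(P[...,0]-.56)<.05)
for a,b in((.09,.12),(.12,.15),(.15,.2)):
    q=P[m&(P[...,2]>a)&(P[...,2]<b)]; print(a,len(q),q.min(0).round(4),q.max(0).round(4))
```

```text
t 6.1 tcp [0.5592 0.0246 0.1442] ang 0.0172 tilt z -1.0 F [ 1.   0.5 -0.1] grip 0.0212 53.0 -> delta [0.008  0.0055 0.2805] yaw -0.0061
0.09 53 [ 0.5474 -0.0094  0.0901] [0.5601 0.0268 0.1197]
0.12 106 [ 0.5409 -0.0096  0.1202] [0.5792 0.0252 0.15  ]
0.15 400 [0.5148 0.0053 0.1502] [0.6044 0.0373 0.1998]
```

View pics/side3.png

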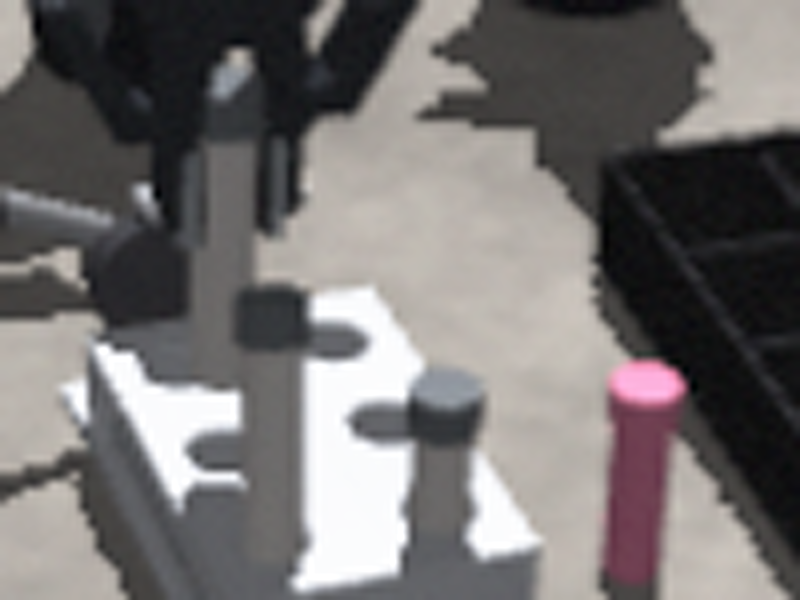

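Side crop: the long tube hangs between the fingers with its foot at about (220,380), just above the near row's middle hole at (215,450). All the mates are still in place. Next, measuring the tube against the mate in the same picture.

Run:
```python
from h import *
c=load('side3'); P=cloud(c)
C=-cv2.Rodrigues(c['rvec'])[0].T@c['tvec'].ravel()
def ax(box,r):
    a,b,d,e=[box[0]/8+230,box[1]/8+140,box[2]/8+230,box[3]/8+140]
    p=P[int(b):int(e),int(round(a)):int(round(d))].reshape(-1,3)
    p=p[abs(p[:,2]-np.median(p[:,2]))<.05]
    med=np.median(p[:,1]); p=p[abs(p[:,1]-med)<.012]
    # circle fit of fixed radius on xy, linear axis tilt ignored
    from scipy.optimize import least_squares
    s=least_squares(lambda q:np.hypot(p[:,0]-q[0]-q[2]*(p[:,2]-.1),p[:,1]-q[1]-q[3]*(p[:,2]-.1))-r,[*p[:,:2].mean(0)+[.002,.01],0,0],loss='soft_l1',f_scale=.002)
    print(box,len(p),s.x.round(4),'z',p[:,2].min().round(3),p[:,2].max().round(3),'rms',np.sqrt((s.fun**2).mean()).round(4))
ax((195,140,250,280),.011)
ax((250,360,300,500),.011)
ax((415,450,468,530),.011)
# hole rims: dark/white transition px, plane z=.05 : mid-far hole at (380,420)?
K=np.array([[c['fx'],0,c['cx']],[0,c['fy'],c['cy']],[0,0,1]],float);R=cv2.Rodrigues(c['rvec'])[0]
pts=[]
for x,y in((.5604,.027),(.6200,.0285)):
    for z in(.05,): pts.append([x,y,z])
uv=cv2.projectPoints(np.array(pts),c['rvec'],c['tvec'],K,c['distortion'])[0][:,0]
print((uv-[230,140])*8+3.5)
```

```text
(195, 140, 250, 280) 126 [ 0.5633  0.0302 -0.1909 -0.0866] z 0.125 0.186 rms 0.0027
(250, 360, 300, 500) 119 [ 0.5653 -0.0138  0.0488  0.2255] z 0.07 0.117 rms 0.002
(415, 450, 468, 530) 59 [ 6.229e-01 -2.530e-02  1.000e-04 -7.900e-03] z 0.048 0.081 rms 0.0019
[[225.73027617 449.86838293]
 [387.03359055 422.66270647]]
```

Run:
```python
from h import *
c=load('side3');K=np.array([[c['fx'],0,c['cx']],[0,c['fy'],c['cy']],[0,0,1]],float)
def pr(p): 
    uv=cv2.projectPoints(np.array(p,float).reshape(-1,3),c['rvec'],c['tvec'],K,c['distortion'])[0][:,0]; return ((uv-[230,140])*8+3.5).round(0).tolist()
print('tube foot, capbase, top',pr([[.559,.0265,z] for z in(.083,.182,.198)]))
print('mate holelevel,capbase,top',pr([[.5615,-.0288,z] for z in(.05,.119,.135)]))
s=load('side0'); 
# edges of tube per row
g=cv2.cvtColor(c['image'],cv2.COLOR_RGB2GRAY)
for r in range(140,190,4): print(r,(r-140)*8, g[r,248:272].tolist())
```

```text
tube foot, capbase, top [[223.0, 372.0], [227.0, 122.0], [228.0, 80.0]]
mate holelevel,capbase,top [[274.0, 540.0], [278.0, 370.0], [279.0, 329.0]]
140 0 [24, 26, 24, 26, 26, 24, 27, 26, 27, 27, 25, 28, 25, 23, 25, 25, 25, 26, 27, 23, 23, 51, 117, 164]
144 32 [21, 24, 26, 28, 29, 26, 22, 24, 25, 25, 26, 24, 22, 24, 25, 22, 26, 25, 23, 33, 99, 160, 113, 39]
148 64 [18, 26, 24, 25, 26, 27, 28, 23, 53, 104, 135, 158, 147, 105, 27, 23, 25, 26, 27, 23, 31, 47, 46, 26]
152 96 [48, 24, 26, 23, 26, 25, 25, 38, 70, 92, 84, 53, 53, 54, 46, 29, 23, 23, 25, 22, 27, 27, 27, 28]
156 128 [24, 28, 27, 23, 21, 25, 27, 43, 53, 55, 54, 53, 52, 51, 48, 29, 25, 24, 26, 34, 94, 155, 163, 159]
160 160 [58, 25, 24, 25, 39, 69, 76, 70, 104, 105, 102, 106, 103, 90, 48, 41, 74, 72, 28, 80, 147, 174, 176, 176]
164 192 [189, 23, 26, 27, 48, 79, 75, 65, 105, 106, 105, 104, 102, 85, 33, 41, 73, 71, 26, 77, 147, 180, 181, 183]
168 224 [46, 53, 39, 27, 49, 80, 77, 71, 105, 106, 105, 104, 102, 92, 62, 48, 89, 132, 177, 176, 176, 180, 182, 184]
172 256 [40, 40, 40, 39, 39, 61, 97, 102, 103, 104, 105, 104, 99, 115, 162, 177, 173, 172, 174, 175, 181, 185, 187, 188]
176 288 [39, 38, 37, 39, 38, 62, 101, 102, 104, 106, 103, 88, 64, 61, 66, 60, 59, 58, 69, 96, 127, 184, 203, 220]
180 320 [65, 78, 86, 90, 88, 92, 100, 104, 104, 107, 100, 71, 52, 54, 54, 56, 55, 56, 56, 52, 89, 150, 156, 160]
184 352 [96, 99, 98, 99, 101, 102, 99, 102, 104, 105, 104, 102, 93, 95, 97, 100, 98, 101, 99, 111, 137, 132, 102, 100]
188 384 [247, 241, 216, 183, 182, 193, 213, 173, 136, 105, 115, 130, 93, 102, 105, 107, 106, 107, 105, 135, 224, 252, 252, 252]
```

The tube is close to upright and the hole centre appears at about crop (221,450), so the foot needs about +2 mm in x. Lowering gently to just inside the plate while watching the force.

jog_arm([
  {"delta_pos": [0.006,0.005,0],"yaw": 0,"fingers": 0},
  {"delta_pos": [0.006,0.005,0.05],"yaw": 0,"fingers": 0},
  {"delta_pos": [0.006,0.005,0.09],"yaw": 0,"fingers": 0},
  {"delta_pos": [0.006,0.005,0.11],"yaw": 0,"fingers": 0},
  {"delta_pos": [0.006,0.005,0.12],"yaw": 0,"fingers": 0},
  {"delta_pos": [0.006,0.005,0.13],"yaw": 0,"fingers": 0},
  {"delta_pos": [0.006,0.005,0.13],"yaw": 0,"fingers": 0},
])

```text
clock: 6.8
eef_pos: [0.5615, 0.0278, 0.1067]
tool_rot: [0.7, 0.714, -0.0, -0.0]
ft_force: [-0.8, -1.1, 0.3]
grip_width: 0.0209
grasp_force: 53.2
```

Run:
```python
from h import *
go([.5605,.027,.08],.022)
c=shot('side','side4'); save(c,'side4',(230,140,330,215),8)
```

```text
t 6.8 tcp [0.5615 0.0278 0.1067] ang 0.0192 tilt z -1.0 F [-0.8 -1.1  0.3] grip 0.0209 53.2 -> delta [-0.0027 -0.0035  0.0889] yaw -0.0036
```

View pics/side4.png

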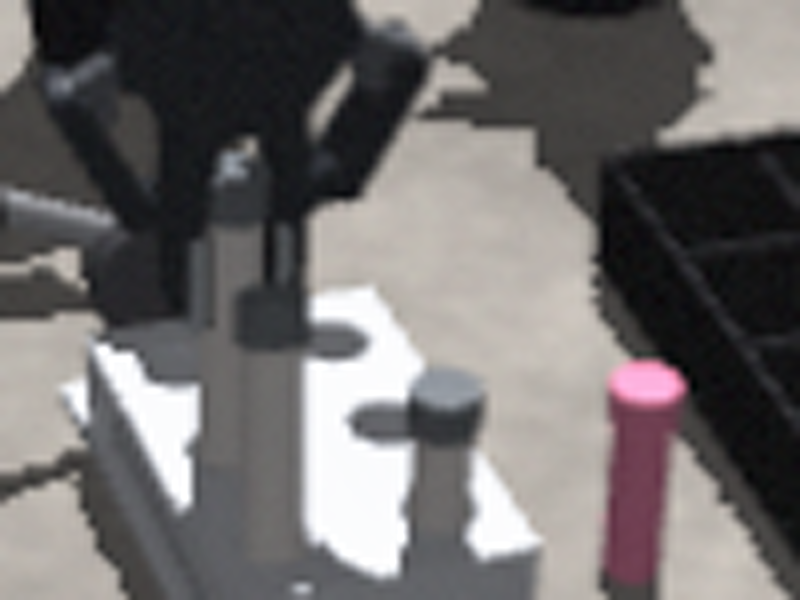

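The foot is at about crop (225,465), at the hole's near rim, with no contact force. Going on down.

jog_arm([
  {"delta_pos": [0,0,0.01],"yaw": 0,"fingers": 0},
  {"delta_pos": [0,0,0.02],"yaw": 0,"fingers": 0},
  {"delta_pos": [0,0,0.03],"yaw": 0,"fingers": 0},
  {"delta_pos": [0,0,0.03],"yaw": 0,"fingers": 0},
])

```text
clock: 7.25
eef_pos: [0.5615, 0.0278, 0.0972]
tool_rot: [0.7, 0.714, -0.0, -0.0]
ft_force: [-1.8, -1.8, -1.1]
grip_width: 0.0216
grasp_force: 53.6
```

jog_arm([
  {"delta_pos": [0,0,0.015],"yaw": 0,"fingers": 0},
  {"delta_pos": [0,0,0.03],"yaw": 0,"fingers": 0},
  {"delta_pos": [0,0,0.045],"yaw": 0,"fingers": 0},
  {"delta_pos": [0,0,0.052],"yaw": 0,"fingers": 0},
  {"delta_pos": [0,0,0.052],"yaw": 0,"fingers": 0},
])

```text
clock: 7.75
eef_pos: [0.5613, 0.0279, 0.0813]
tool_rot: [0.7, 0.714, -0.001, -0.0]
ft_force: [-2.7, -1.9, -1.8]
grip_width: 0.0214
grasp_force: 53.2
```

jog_arm([
  {"delta_pos": [0,0,0],"yaw": 0,"fingers": 0.45},
  {"delta_pos": [0,0,0],"yaw": 0,"fingers": 0.45},
  {"delta_pos": [0,0,0],"yaw": 0,"fingers": 0.45},
  {"delta_pos": [0,0,-0.05],"yaw": 0,"fingers": 0.45},
  {"delta_pos": [0,0,-0.2],"yaw": 0,"fingers": 0.45},
  {"delta_pos": [0,0,-0.35],"yaw": 0,"fingers": 0.45},
  {"delta_pos": [0,0,-0.45],"yaw": 0,"fingers": 0.45},
  {"delta_pos": [-0.2,-0.05,-0.5],"yaw": 0,"fingers": 1},
  {"delta_pos": [-0.35,-0.1,-0.5],"yaw": 0,"fingers": 1},
  {"delta_pos": [-0.5,-0.12,-0.5],"yaw": 0,"fingers": 1},
  {"delta_pos": [-0.65,-0.15,-0.5],"yaw": 0,"fingers": 1},
  {"delta_pos": [-0.75,-0.15,-0.5],"yaw": 0,"fingers": 1},
])

```text
clock: 8.95
eef_pos: [0.5207, -0.2008, 0.2331]
tool_rot: [0.701, 0.713, 0.0, 0.001]
ft_force: [1.0, 0.1, 0.4]
grip_width: 0.0855
grasp_force: 0.0
```

```bash
cat > caps.py <<'E'
from h import *
import sys
c=shot('side',sys.argv[1]); P=cloud(c)
d=shot('top',sys.argv[1]+'t'); Q=cloud(d)
N=dict(long=(.560,.0275,.135),lmate=(.5615,-.0285,.135),smate=(.6207,-.0265,.1),short=(.515,-.2245,.08),shole=(.6195,.0285,.1))
for n,X in(('side',P),('top',Q)):
    for k,(x,y,z) in N.items():
        m=(np.hypot(X[...,0]-x,X[...,1]-y)<.024)&(abs(X[...,2]-z)<.008)
        q=X[m]
        if len(q)>8: print(n,k,len(q),'mid',((q.min(0)+q.max(0))/2).round(4),'z',np.median(q[:,2]).round(4),'zmax',q[:,2].max().round(4))
E
python3 caps.py s5; python3 -c "
from h import *
go([.515,-.226,.13],.022)"
```

```text
side long 59 mid [0.5581 0.0236 0.1327] z 0.134 zmax 0.1381
side lmate 43 mid [ 0.5638 -0.0133  0.1323] z 0.1329 zmax 0.1369
side smate 62 mid [ 0.6213 -0.0271  0.0976] z 0.0991 zmax 0.1032
side short 90 mid [ 0.5146 -0.2244  0.0782] z 0.0791 zmax 0.0843
top long 71 mid [0.5573 0.0231 0.1334] z 0.1346 zmax 0.1394
top lmate 32 mid [ 0.5652 -0.0117  0.1331] z 0.1353 zmax 0.1386
top smate 59 mid [ 0.6215 -0.0248  0.0984] z 0.0992 zmax 0.1035
top short 29 mid [ 0.517  -0.218   0.0785] z 0.0794 zmax 0.0831
t 9.05 tcp [ 0.5214 -0.2019  0.2326] ang 0.0134 tilt z -1.0 F [-0.1  0.4  0.5] grip 0.0851 0.0 -> delta [-0.0794 -0.023   0.342 ] yaw -0.011
```

Run:
```python
from h import *
save(load('s5'),'s5',(230,140,330,290),4)
c=load('s5t'); X=cloud(c); m=(abs(X[...,0]-.565)<.04)&(abs(X[...,1]+.0)<.06)&(X[...,2]>.122)&(X[...,2]<.145)
q=X[m]; print(q[:,:2].min(0),q[:,:2].max(0),len(q))
h,e=np.histogram(q[:,1],bins=np.arange(-.06,.061,.004)); print(list(zip(e.round(3),h)))
```

```text
[ 0.54510394 -0.02023731] [0.57907563 0.04045493] 136
[(np.float64(-0.06), np.int64(0)), (np.float64(-0.056), np.int64(0)), (np.float64(-0.052), np.int64(0)), (np.float64(-0.048), np.int64(0)), (np.float64(-0.044), np.int64(0)), (np.float64(-0.04), np.int64(0)), (np.float64(-0.036), np.int64(0)), (np.float64(-0.032), np.int64(0)), (np.float64(-0.028), np.int64(0)), (np.float64(-0.024), np.int64(2)), (np.float64(-0.02), np.int64(6)), (np.float64(-0.016), np.int64(7)), (np.float64(-0.012), np.int64(17)), (np.float64(-0.008), np.int64(10)), (np.float64(-0.004), np.int64(12)), (np.float64(0.0), np.int64(10)), (np.float64(0.004), np.int64(4)), (np.float64(0.008), np.int64(0)), (np.float64(0.012), np.int64(0)), (np.float64(0.016), np.int64(9)), (np.float64(0.02), np.int64(12)), (np.float64(0.024), np.int64(9)), (np.float64(0.028), np.int64(18)), (np.float64(0.032), np.int64(9)), (np.float64(0.036), np.int64(7)), (np.float64(0.04), np.int64(4)), (np.float64(0.044), np.int64(0)), (np.float64(0.048), np.int64(0)), (np.float64(0.052), np.int64(0)), (np.float64(0.056), np.int64(0))]
```

View pics/s5.png

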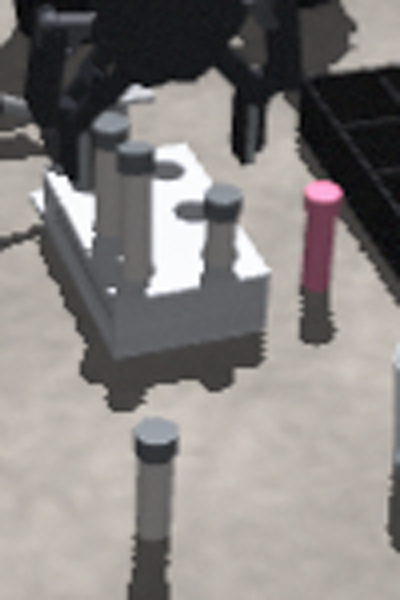

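The skim earlier left the long mate leaning: its cap is at crop (135,155) and its top is shifted about +20 mm in y, roughly 0.2 rad. I'll grip its cap along x, draw it back upright and let it go.

Run:
```python
from h import *
c=load('s5t'); X=cloud(c); m=(abs(X[...,0]-.565)<.04)&(X[...,1]>-.04)&(X[...,1]<.01)&(X[...,2]>.122)&(X[...,2]<.145)
q=X[m]; print(q.min(0),q.max(0),q.mean(0))
go([.5635,-.007,.19],.022)
```

```text
[ 0.5531833  -0.02023731  0.12287757] [0.57907563 0.00589209 0.13855612] [ 0.56466367 -0.00679392  0.13266807]
t 9.05 tcp [ 0.5214 -0.2019  0.2326] ang 0.0134 tilt z -1.0 F [-0.1  0.4  0.5] grip 0.0851 0.0 -> delta [0.6481 0.1488 0.1412] yaw -0.011
```

jog_arm([
  {"delta_pos": [0.15,0.04,0],"yaw": -0.01,"fingers": 0.6},
  {"delta_pos": [0.3,0.08,0],"yaw": -0.01,"fingers": 0.6},
  {"delta_pos": [0.45,0.12,0],"yaw": -0.01,"fingers": 0.6},
  {"delta_pos": [0.58,0.15,0.05],"yaw": -0.01,"fingers": 0.6},
  {"delta_pos": [0.647,0.153,0.12],"yaw": -0.01,"fingers": 0.6},
  {"delta_pos": [0.647,0.153,0.14],"yaw": -0.01,"fingers": 0.6},
  {"delta_pos": [0.647,0.153,0.14],"yaw": -0.01,"fingers": 0.6},
  {"delta_pos": [0.647,0.153,0.14],"yaw": -0.01,"fingers": 0.6},
])

```text
clock: 9.85
eef_pos: [0.5638, -0.0033, 0.1909]
tool_rot: [0.698, 0.716, 0.0, 0.0]
ft_force: [-0.4, 0.3, 0.8]
grip_width: 0.051
grasp_force: 0.0
```

```bash
python3 -c "
from h import *
for i in range(3): go([.565,-.007,.108],.022); bot.camera('side')"
```

```text
t 9.85 tcp [ 0.5638 -0.0033  0.1909] ang 0.0266 tilt z -1.0 F [-0.4  0.3  0.8] grip 0.051 0.0 -> delta [-0.0124  0.0034  0.2765] yaw 0.0058
t 9.9 tcp [ 0.564  -0.0037  0.1913] ang 0.0259 tilt z -1.0 F [ 0.3  0.2 -0.6] grip 0.0513 0.0 -> delta [-0.0111  0.0024  0.2777] yaw 0.0049
t 9.95 tcp [ 0.5641 -0.0039  0.1914] ang 0.0255 tilt z -1.0 F [-0.2  0.2 -0.5] grip 0.0515 0.0 -> delta [-0.0105  0.0021  0.2781] yaw 0.0044
```

jog_arm([
  {"delta_pos": [-0.01,0.003,0.1],"yaw": 0,"fingers": 0.6},
  {"delta_pos": [-0.01,0.003,0.2],"yaw": 0,"fingers": 0.6},
  {"delta_pos": [-0.01,0.003,0.27],"yaw": 0,"fingers": 0.6},
  {"delta_pos": [-0.01,0.003,0.275],"yaw": 0,"fingers": 0.6},
  {"delta_pos": [-0.01,0.003,0.275],"yaw": 0,"fingers": 0},
  {"delta_pos": [-0.01,0.003,0.275],"yaw": 0,"fingers": 0},
  {"delta_pos": [-0.01,0.003,0.275],"yaw": 0,"fingers": 0},
  {"delta_pos": [-0.01,0.003,0.275],"yaw": 0,"fingers": 0},
  {"delta_pos": [-0.01,0.003,0.275],"yaw": 0,"fingers": 0},
])

```text
clock: 10.9
eef_pos: [0.5655, -0.0058, 0.1093]
tool_rot: [0.697, 0.717, 0.001, 0.001]
ft_force: [-1.0, -0.5, 5.4]
grip_width: 0.0241
grasp_force: 59.1
```

jog_arm([
  {"delta_pos": [-0.02,-0.004,0],"yaw": 0,"fingers": 0},
  {"delta_pos": [-0.04,-0.008,0],"yaw": 0,"fingers": 0},
  {"delta_pos": [-0.06,-0.011,0],"yaw": 0,"fingers": 0},
  {"delta_pos": [-0.075,-0.013,0],"yaw": 0,"fingers": 0},
  {"delta_pos": [-0.075,-0.013,0],"yaw": 0,"fingers": 0},
])

```text
clock: 11.4
eef_pos: [0.563, -0.0266, 0.1099]
tool_rot: [0.697, 0.717, 0.003, 0.0]
ft_force: [0.4, 5.5, 8.1]
grip_width: 0.0242
grasp_force: 60.2
```

jog_arm([
  {"delta_pos": [0,0,0],"yaw": 0,"fingers": 0.5},
  {"delta_pos": [0,0,0],"yaw": 0,"fingers": 0.5},
  {"delta_pos": [0,0,0],"yaw": 0,"fingers": 0.5},
  {"delta_pos": [0,0,0],"yaw": 0,"fingers": 0.5},
  {"delta_pos": [0,0,-0.1],"yaw": 0,"fingers": 0.5},
  {"delta_pos": [0,0,-0.25],"yaw": 0,"fingers": 0.5},
  {"delta_pos": [-0.15,-0.05,-0.35],"yaw": 0,"fingers": 1},
  {"delta_pos": [-0.3,-0.1,-0.35],"yaw": 0,"fingers": 1},
  {"delta_pos": [-0.45,-0.14,-0.35],"yaw": 0,"fingers": 1},
  {"delta_pos": [-0.6,-0.155,-0.35],"yaw": 0,"fingers": 1},
  {"delta_pos": [-0.66,-0.155,-0.35],"yaw": 0,"fingers": 1},
  {"delta_pos": [-0.66,-0.155,-0.35],"yaw": 0,"fingers": 1},
])

```text
clock: 12.6
eef_pos: [0.5195, -0.2302, 0.2122]
tool_rot: [0.699, 0.715, -0.0, -0.0]
ft_force: [0.3, 0.6, -0.8]
grip_width: 0.0853
grasp_force: 0.0
```

```bash
sed -i 's/<.024)&/<.021)\&/' caps.py; python3 caps.py s6; python3 -c "
from h import *
go([.515,-.2255,.13],.022)"
```

```text
side lmate 48 mid [ 0.5603 -0.03    0.1328] z 0.1338 zmax 0.1384
side smate 63 mid [ 0.6211 -0.0277  0.0975] z 0.0994 zmax 0.1027
side short 88 mid [ 0.5149 -0.2235  0.0776] z 0.0791 zmax 0.0832
top long 66 mid [0.557  0.0287 0.1334] z 0.1346 zmax 0.1394
top lmate 65 mid [ 0.5606 -0.0262  0.1334] z 0.1342 zmax 0.1393
top smate 59 mid [ 0.6215 -0.0248  0.0984] z 0.0992 zmax 0.1044
top short 62 mid [ 0.5158 -0.2224  0.0784] z 0.0792 zmax 0.0842
t 12.7 tcp [ 0.5198 -0.2273  0.2122] ang 0.0265 tilt z -1.0 F [-0.   0.7 -0.2] grip 0.0852 0.0 -> delta [ 0.0062 -0.0156  0.274 ] yaw 0.0058
```

The long mate is upright again and the long tube is seated. Now the short tube, gripped on its cap.

jog_arm([
  {"delta_pos": [0.007,-0.015,0.1],"yaw": 0,"fingers": 1},
  {"delta_pos": [0.007,-0.015,0.25],"yaw": 0,"fingers": 1},
  {"delta_pos": [0.007,-0.015,0.4],"yaw": 0,"fingers": 1},
  {"delta_pos": [0.007,-0.015,0.5],"yaw": 0,"fingers": 1},
  {"delta_pos": [0.007,-0.015,0.53],"yaw": 0,"fingers": 1},
  {"delta_pos": [0.007,-0.015,0.53],"yaw": 0,"fingers": 1},
  {"delta_pos": [0.007,-0.015,0.53],"yaw": 0,"fingers": 0},
  {"delta_pos": [0.007,-0.015,0.53],"yaw": 0,"fingers": 0},
  {"delta_pos": [0.007,-0.015,0.53],"yaw": 0,"fingers": 0},
  {"delta_pos": [0.007,-0.015,0.53],"yaw": 0,"fingers": 0},
  {"delta_pos": [0.007,-0.015,0.53],"yaw": 0,"fingers": 0},
  {"delta_pos": [0.007,-0.015,0.53],"yaw": 0,"fingers": 0},
])

```text
clock: 13.9
eef_pos: [0.5161, -0.2262, 0.0551]
tool_rot: [0.698, 0.717, 0.0, 0.001]
ft_force: [-0.3, 0.3, 5.5]
grip_width: 0.024
grasp_force: 58.5
```

```bash
python3 -c "
from h import *
go([.6195,.0285,.22],.022)"
```

```text
t 13.9 tcp [ 0.5161 -0.2262  0.0551] ang 0.0268 tilt z -1.0 F [-0.3  0.3  5.5] grip 0.024 58.5 -> delta [ 0.8388  0.3684 -0.5499] yaw 0.0061
```

jog_arm([
  {"delta_pos": [0,0,-0.15],"yaw": 0,"fingers": 0},
  {"delta_pos": [0,0,-0.3],"yaw": 0,"fingers": 0},
  {"delta_pos": [0,0,-0.45],"yaw": 0,"fingers": 0},
  {"delta_pos": [0.05,0.05,-0.54],"yaw": 0,"fingers": 0},
  {"delta_pos": [0.18,0.1,-0.55],"yaw": 0,"fingers": 0},
  {"delta_pos": [0.32,0.17,-0.55],"yaw": 0,"fingers": 0},
  {"delta_pos": [0.46,0.24,-0.55],"yaw": 0,"fingers": 0},
  {"delta_pos": [0.6,0.3,-0.55],"yaw": 0,"fingers": 0},
  {"delta_pos": [0.74,0.36,-0.55],"yaw": 0,"fingers": 0},
  {"delta_pos": [0.82,0.37,-0.55],"yaw": 0,"fingers": 0},
  {"delta_pos": [0.837,0.37,-0.55],"yaw": 0,"fingers": 0},
  {"delta_pos": [0.837,0.37,-0.55],"yaw": 0,"fingers": 0},
])

```text
clock: 15.1
eef_pos: [0.6193, 0.0291, 0.2183]
tool_rot: [0.697, 0.717, -0.0, -0.0]
ft_force: [0.5, -0.4, -0.5]
grip_width: 0.024
grasp_force: 58.9
```

jog_arm([
  {"delta_pos": [0,0,0.1],"yaw": 0,"fingers": 0},
  {"delta_pos": [0,0,0.22],"yaw": 0,"fingers": 0},
  {"delta_pos": [0,0,0.3],"yaw": 0,"fingers": 0},
  {"delta_pos": [0,0,0.32],"yaw": 0,"fingers": 0},
  {"delta_pos": [0,0,0.32],"yaw": 0,"fingers": 0},
])

```text
clock: 15.6
eef_pos: [0.6187, 0.0268, 0.122]
tool_rot: [0.698, 0.716, -0.001, -0.001]
ft_force: [0.5, -0.3, 0.2]
grip_width: 0.0241
grasp_force: 59.0
```

Run:
```python
from h import *
c=shot('side','side7'); save(c,'side7',(230,140,330,215),8)
go([.620,.0285,.1],.022)
K=np.array([[c['fx'],0,c['cx']],[0,c['fy'],c['cy']],[0,0,1]],float)
p=np.array([[.6197,.0275,.05],[.6197,.0275,.07],[.6197,.0275,.15]])
uv=cv2.projectPoints(p,c['rvec'],c['tvec'],K,c['distortion'])[0][:,0]; print(((uv-[230,140])*8+3.5).round())
```

```text
t 15.65 tcp [0.6198 0.0271 0.1235] ang 0.0254 tilt z -1.0 F [-0.2 -0.1  1.3] grip 0.0239 59.0 -> delta [0.0045 0.0006 0.0782] yaw 0.0043
[[387. 424.]
 [389. 377.]
 [397. 180.]]
```

View pics/side7.png

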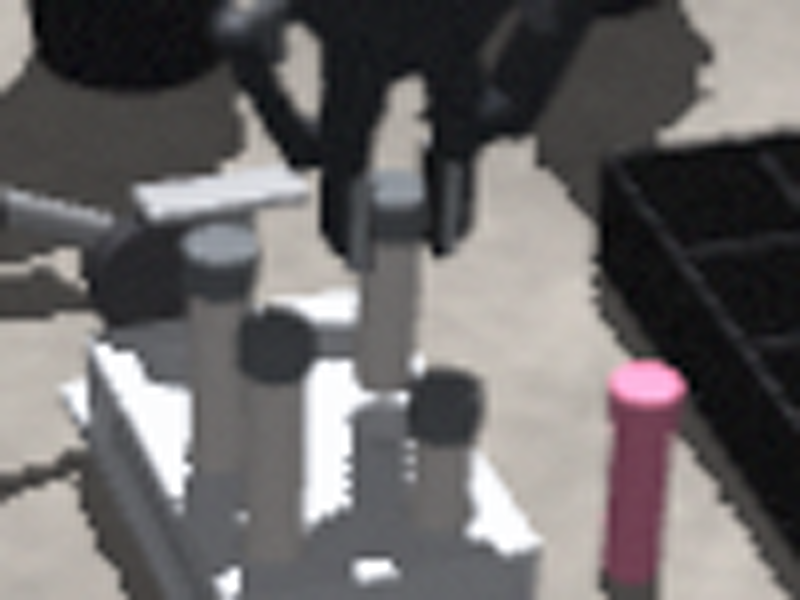

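Side crop: the short tube's foot is at (386,380), directly over the far middle hole at about (385,422). All the other tubes are upright. Inserting.

jog_arm([
  {"delta_pos": [0.002,0,0.04],"yaw": 0,"fingers": 0},
  {"delta_pos": [0.002,0,0.06],"yaw": 0,"fingers": 0},
  {"delta_pos": [0.002,0,0.075],"yaw": 0,"fingers": 0},
  {"delta_pos": [0.002,0,0.085],"yaw": 0,"fingers": 0},
  {"delta_pos": [0.002,0,0.085],"yaw": 0,"fingers": 0},
])

```text
clock: 16.15
eef_pos: [0.6194, 0.029, 0.0968]
tool_rot: [0.697, 0.717, -0.0, -0.0]
ft_force: [-0.2, -0.4, -1.2]
grip_width: 0.0243
grasp_force: 58.9
```

jog_arm([
  {"delta_pos": [0,0,0.02],"yaw": 0,"fingers": 0},
  {"delta_pos": [0,0,0.04],"yaw": 0,"fingers": 0},
  {"delta_pos": [0,0,0.055],"yaw": 0,"fingers": 0},
  {"delta_pos": [0,0,0.065],"yaw": 0,"fingers": 0},
  {"delta_pos": [0,0,0.065],"yaw": 0,"fingers": 0},
])

```text
clock: 16.65
eef_pos: [0.6191, 0.0289, 0.0769]
tool_rot: [0.697, 0.717, -0.0, -0.0]
ft_force: [0.5, -0.4, -1.0]
grip_width: 0.0237
grasp_force: 58.9
```

jog_arm([
  {"delta_pos": [0,0,0],"yaw": 0,"fingers": 0.45},
  {"delta_pos": [0,0,0],"yaw": 0,"fingers": 0.45},
  {"delta_pos": [0,0,0],"yaw": 0,"fingers": 0.45},
  {"delta_pos": [0,0,-0.08],"yaw": 0,"fingers": 0.45},
  {"delta_pos": [0,0,-0.2],"yaw": 0,"fingers": 0.45},
  {"delta_pos": [0,0,-0.35],"yaw": 0,"fingers": 0.45},
  {"delta_pos": [0,0,-0.5],"yaw": 0,"fingers": 0.45},
  {"delta_pos": [0.1,-0.1,-0.5],"yaw": 0,"fingers": 1},
  {"delta_pos": [0.2,-0.2,-0.5],"yaw": 0,"fingers": 1},
  {"delta_pos": [0.3,-0.3,-0.5],"yaw": 0,"fingers": 1},
  {"delta_pos": [0.35,-0.42,-0.5],"yaw": 0,"fingers": 1},
  {"delta_pos": [0.38,-0.5,-0.5],"yaw": 0,"fingers": 1},
])

```text
clock: 17.85
eef_pos: [0.4642, 0.14, 0.228]
tool_rot: [0.697, 0.717, 0.0, -0.0]
ft_force: [0.7, -0.4, 0.7]
grip_width: 0.0855
grasp_force: 0.0
```

```bash
sed -i "s/shole=(.6195,.0285,.1)/shole=(.6195,.0285,.1),grip=(.494,.1495,.100)/" caps.py; python3 caps.py s8; python3 -c "
from h import *
go([.494,.150,.2],.022+np.pi/2)"
```

```text
side long 59 mid [0.5596 0.0256 0.1328] z 0.1343 zmax 0.1384
side lmate 65 mid [ 0.5612 -0.0273  0.1324] z 0.1342 zmax 0.1374
side smate 60 mid [ 0.6212 -0.0269  0.0976] z 0.0992 zmax 0.1031
side shole 56 mid [0.6186 0.0289 0.0976] z 0.0988 zmax 0.1031
side grip 70 mid [0.4946 0.1489 0.1003] z 0.1012 zmax 0.108
top long 61 mid [0.5545 0.0284 0.1341] z 0.1347 zmax 0.1394
top lmate 65 mid [ 0.561  -0.0262  0.1329] z 0.135 zmax 0.1382
top smate 60 mid [ 0.6219 -0.0247  0.0984] z 0.099 zmax 0.1033
top shole 60 mid [0.6184 0.0324 0.0987] z 0.0993 zmax 0.1042
top grip 49 mid [0.495  0.1431 0.0999] z 0.1013 zmax 0.1074
t 17.95 tcp [0.4635 0.1398 0.2284] ang 0.0302 tilt z -1.0 F [0.6 0.1 0.3] grip 0.0854 0.0 -> delta [0.0307 0.1026 0.0946] yaw -1.9896
```

All four tubes are seated at the right heights. Before gripping the lever, I'm checking the cam bracket's height.

Run:
```python
from h import *
print(bot.get_obs()['joint_pos'].round(3))
for n in('top0','side0'):
    P=cloud(load(n)).reshape(-1,3)
    for y0 in np.arange(.08,.18,.01):
        q=P[(abs(P[:,1]-y0-.005)<.005)&(P[:,0]>.47)&(P[:,0]<.66)&(P[:,2]>.056)&(P[:,2]<.2)]
        if len(q): print(n,y0.round(3),len(q),'x',q[:,0].min().round(3),q[:,0].max().round(3),'z95',np.percentile(q[:,2],95).round(3),'xhigh',q[np.argmax(q[:,2])].round(3))
```

```text
[ 2.930e-01  2.110e-01 -4.100e-02  1.320e+00  1.000e-03  1.833e+00]
top0 0.11 39 x 0.559 0.615 z95 0.098 xhigh [0.58  0.116 0.098]
top0 0.12 95 x 0.538 0.615 z95 0.098 xhigh [0.558 0.121 0.1  ]
top0 0.13 79 x 0.483 0.615 z95 0.104 xhigh [0.494 0.138 0.106]
top0 0.14 80 x 0.483 0.602 z95 0.104 xhigh [0.497 0.15  0.107]
top0 0.15 111 x 0.482 0.596 z95 0.104 xhigh [0.5   0.15  0.106]
top0 0.16 23 x 0.482 0.507 z95 0.106 xhigh [0.493 0.164 0.109]
side0 0.09 1 x 0.636 0.636 z95 0.057 xhigh [0.636 0.097 0.057]
side0 0.1 2 x 0.584 0.587 z95 0.068 xhigh [0.584 0.109 0.068]
side0 0.11 141 x 0.539 0.616 z95 0.096 xhigh [0.596 0.12  0.097]
side0 0.12 126 x 0.485 0.618 z95 0.096 xhigh [0.606 0.122 0.098]
side0 0.13 87 x 0.483 0.617 z95 0.102 xhigh [0.493 0.137 0.107]
side0 0.14 55 x 0.483 0.546 z95 0.105 xhigh [0.497 0.141 0.107]
side0 0.15 33 x 0.482 0.553 z95 0.106 xhigh [0.494 0.155 0.106]
side0 0.16 10 x 0.483 0.505 z95 0.105 xhigh [0.496 0.162 0.105]
```

Bracket top is at z = 0.098 and the fingers will pass above it. Rotating so the fingers close along y, over the grip.

jog_arm([
  {"delta_pos": [0.034,0.103,0],"yaw": -0.99,"fingers": 0.7},
  {"delta_pos": [0.034,0.103,0],"yaw": -0.99,"fingers": 0.7},
  {"delta_pos": [0.034,0.103,0],"yaw": -0.99,"fingers": 0.7},
  {"delta_pos": [0.034,0.103,0],"yaw": -0.99,"fingers": 0.7},
  {"delta_pos": [0.034,0.103,0],"yaw": -0.99,"fingers": 0.7},
  {"delta_pos": [0.034,0.103,0],"yaw": -0.99,"fingers": 0.7},
  {"delta_pos": [0.034,0.103,0],"yaw": -0.99,"fingers": 0.7},
])

```text
clock: 18.65
eef_pos: [0.4977, 0.1497, 0.2278]
tool_rot: [0.375, 0.927, 0.0, 0.0]
ft_force: [0.4, -0.6, 1.0]
grip_width: 0.0598
grasp_force: 0.0
```

jog_arm([
  {"delta_pos": [0,0,0],"yaw": -1,"fingers": 0.7},
  {"delta_pos": [0,0,0],"yaw": -1,"fingers": 0.7},
  {"delta_pos": [0,0,0],"yaw": -1,"fingers": 0.7},
  {"delta_pos": [0,0,0],"yaw": -1,"fingers": 0.7},
  {"delta_pos": [0,0,0],"yaw": -1,"fingers": 0.7},
  {"delta_pos": [0,0,0],"yaw": -1,"fingers": 0.7},
  {"delta_pos": [0,0,0],"yaw": -1,"fingers": 0.7},
  {"delta_pos": [0,0,0],"yaw": -1,"fingers": 0.7},
])

```text
clock: 19.45
eef_pos: [0.4973, 0.1498, 0.2277]
tool_rot: [-0.008, 1.0, 0.0, 0.0]
ft_force: [-0.4, -0.1, 0.1]
grip_width: 0.06
grasp_force: 0.0
```

```bash
python3 -c "
from h import *
go([.494,.151,.071],.022+np.pi/2)"
```

```text
t 19.45 tcp [0.4973 0.1498 0.2277] ang 1.5877 tilt z -1.0 F [-0.4 -0.1  0.1] grip 0.06 0.0 -> delta [0.011  0.0042 0.5225] yaw -0.0065
```

jog_arm([
  {"delta_pos": [0.011,0.004,0.15],"yaw": 0,"fingers": 0.7},
  {"delta_pos": [0.011,0.004,0.3],"yaw": 0,"fingers": 0.7},
  {"delta_pos": [0.011,0.004,0.42],"yaw": 0,"fingers": 0.7},
  {"delta_pos": [0.011,0.004,0.5],"yaw": 0,"fingers": 0.7},
  {"delta_pos": [0.011,0.004,0.522],"yaw": 0,"fingers": 0.7},
  {"delta_pos": [0.011,0.004,0.522],"yaw": 0,"fingers": 0.7},
  {"delta_pos": [0.011,0.004,0.522],"yaw": 0,"fingers": 0},
  {"delta_pos": [0.011,0.004,0.522],"yaw": 0,"fingers": 0},
  {"delta_pos": [0.011,0.004,0.522],"yaw": 0,"fingers": 0},
  {"delta_pos": [0.011,0.004,0.522],"yaw": 0,"fingers": 0},
  {"delta_pos": [0.011,0.004,0.522],"yaw": 0,"fingers": 0},
  {"delta_pos": [0.011,0.004,0.522],"yaw": 0,"fingers": 0},
])

```text
clock: 20.65
eef_pos: [0.4949, 0.1515, 0.0722]
tool_rot: [-0.01, 1.0, 0.001, 0.001]
ft_force: [-0.0, 1.2, 5.9]
grip_width: 0.0332
grasp_force: 60.5
```

```bash
python3 -c "
from h import *
go([.587,.153,.135],.022+np.pi/2)
for k in range(13):
  t=1.2*k/12; a=1.2-t; b=1.2
  print(k,'tx',round((.1*np.sin(a)-.1*np.sin(b))/.3,4),'tz',round(-(.1*np.cos(a)-.1*np.cos(b))/.3,4))
"
```

```text
t 20.65 tcp [0.4949 0.1515 0.0722] ang 1.5904 tilt z -1.0 F [-0.   1.2  5.9] grip 0.0332 60.5 -> delta [-0.3076 -0.0009 -0.2084] yaw -0.0031
0 tx 0.0 tz -0.0
1 tx -0.0136 tz -0.0304
2 tx -0.0302 tz -0.0593
3 tx -0.0496 tz -0.0864
4 tx -0.0716 tz -0.1114
5 tx -0.0959 tz -0.1342
6 tx -0.1225 tz -0.1543
7 tx -0.1509 tz -0.1717
8 tx -0.1809 tz -0.1862
9 tx -0.2122 tz -0.1977
10 tx -0.2445 tz -0.2059
11 tx -0.2774 tz -0.2109
12 tx -0.3107 tz -0.2125
```

The grip is pinched (33 mm, matching its 34 mm length). Swinging along the arc, half way first.

jog_arm([
  {"delta_pos": [-0.007,0,-0.015],"yaw": 0,"fingers": 0},
  {"delta_pos": [-0.014,0,-0.03],"yaw": 0,"fingers": 0},
  {"delta_pos": [-0.022,0,-0.045],"yaw": 0,"fingers": 0},
  {"delta_pos": [-0.03,0,-0.059],"yaw": 0,"fingers": 0},
  {"delta_pos": [-0.04,0,-0.073],"yaw": 0,"fingers": 0},
  {"delta_pos": [-0.05,0,-0.086],"yaw": 0,"fingers": 0},
  {"delta_pos": [-0.06,0,-0.099],"yaw": 0,"fingers": 0},
  {"delta_pos": [-0.072,0,-0.111],"yaw": 0,"fingers": 0},
  {"delta_pos": [-0.084,0,-0.123],"yaw": 0,"fingers": 0},
  {"delta_pos": [-0.096,0,-0.134],"yaw": 0,"fingers": 0},
  {"delta_pos": [-0.109,0,-0.144],"yaw": 0,"fingers": 0},
  {"delta_pos": [-0.122,0,-0.154],"yaw": 0,"fingers": 0},
])

```text
clock: 21.85
eef_pos: [0.5243, 0.1523, 0.1118]
tool_rot: [-0.01, 1.0, 0.0, -0.008]
ft_force: [-3.2, 5.6, -16.4]
grip_width: 0.033
grasp_force: 61.2
```

jog_arm([
  {"delta_pos": [0,0,0],"yaw": 0,"fingers": 0},
  {"delta_pos": [0,0,0],"yaw": 0,"fingers": 0},
])

```text
clock: 22.05
eef_pos: [0.5248, 0.1523, 0.1122]
tool_rot: [-0.011, 1.0, 0.0, -0.007]
ft_force: [-1.0, 4.5, -13.9]
grip_width: 0.0331
grasp_force: 61.5
```

```bash
python3 -c "
from h import *
go([.587,.153,.135])
c=shot('side','s9'); X=cloud(c); m=(abs(X[...,1]-.15)<.03)&(X[...,0]>.46)&(X[...,0]<.6)&(X[...,2]>.1); 
save(c,'s9',(180,100,300,210),6)"
```

```text
t 22.05 tcp [0.5248 0.1523 0.1122] ang 1.5919 tilt z -0.9999 F [ -1.    4.5 -13.9] grip 0.0331 61.5 -> delta [-0.2061 -0.002  -0.079 ] yaw 0
```

View pics/s9.png

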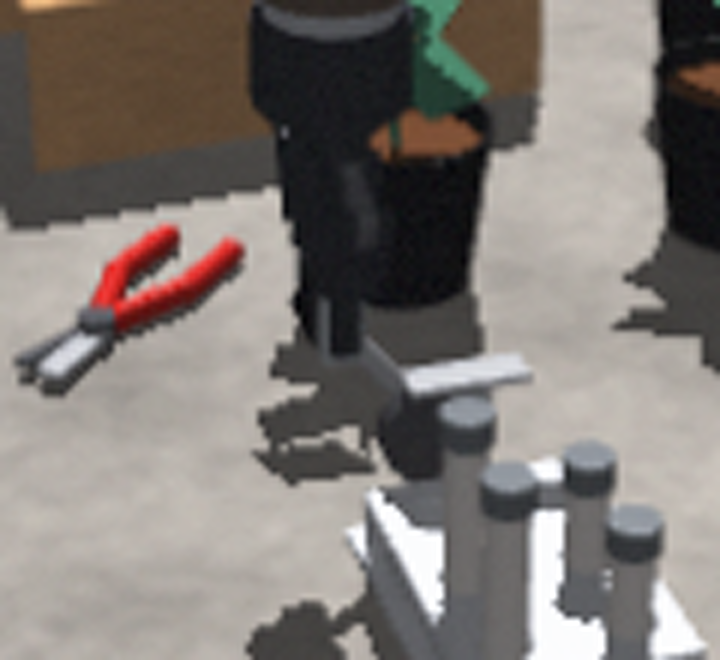

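The lever follows the gripper and the four tubes stand upright (caps at crop (467,420), (510,490), (588,465) and (635,530)). Continuing the arc to upright.

jog_arm([
  {"delta_pos": [-0.015,0,-0.01],"yaw": 0,"fingers": 0},
  {"delta_pos": [-0.03,0,-0.018],"yaw": 0,"fingers": 0},
  {"delta_pos": [-0.045,0,-0.026],"yaw": 0,"fingers": 0},
  {"delta_pos": [-0.06,0,-0.033],"yaw": 0,"fingers": 0},
  {"delta_pos": [-0.075,0,-0.039],"yaw": 0,"fingers": 0},
  {"delta_pos": [-0.09,0,-0.044],"yaw": 0,"fingers": 0},
  {"delta_pos": [-0.106,0,-0.048],"yaw": 0,"fingers": 0},
  {"delta_pos": [-0.122,0,-0.052],"yaw": 0,"fingers": 0},
  {"delta_pos": [-0.138,0,-0.055],"yaw": 0,"fingers": 0},
  {"delta_pos": [-0.155,0,-0.057],"yaw": 0,"fingers": 0},
  {"delta_pos": [-0.172,0,-0.058],"yaw": 0,"fingers": 0},
  {"delta_pos": [-0.188,0,-0.058],"yaw": 0,"fingers": 0},
])

```text
clock: 23.3
eef_pos: [0.5787, 0.154, 0.1312]
tool_rot: [-0.01, 1.0, 0.001, -0.009]
ft_force: [-12.7, 6.3, 1.6]
grip_width: 0.0328
grasp_force: 59.6
```

jog_arm([
  {"delta_pos": [0,0,0],"yaw": 0,"fingers": 0},
  {"delta_pos": [0,0,0],"yaw": 0,"fingers": 0},
])

```text
clock: 23.5
eef_pos: [0.5796, 0.154, 0.1313]
tool_rot: [-0.01, 1.0, 0.001, -0.008]
ft_force: [-9.5, 5.4, -0.7]
grip_width: 0.0328
grasp_force: 59.5
```

jog_arm([
  {"delta_pos": [-0.01,0,0],"yaw": 0,"fingers": 0},
  {"delta_pos": [-0.02,0,0],"yaw": 0,"fingers": 0},
  {"delta_pos": [-0.026,0,0],"yaw": 0,"fingers": 0},
  {"delta_pos": [-0.026,0,0],"yaw": 0,"fingers": 0},
  {"delta_pos": [-0.026,0,0],"yaw": 0,"fingers": 0},
  {"delta_pos": [-0.026,0,0],"yaw": 0,"fingers": 0},
  {"delta_pos": [-0.026,0,0],"yaw": 0,"fingers": 0},
])

```text
clock: 24.2
eef_pos: [0.5869, 0.1543, 0.1314]
tool_rot: [-0.011, 1.0, 0.001, -0.009]
ft_force: [-11.7, 5.5, 0.8]
grip_width: 0.033
grasp_force: 60.0
```

```bash
sed -i "s/^N=dict.*/N=dict(long=(.560,.0275,.1465),lmate=(.5615,-.0285,.1465),smate=(.6207,-.0265,.1115),short=(.6195,.0295,.1115))/" caps.py; python3 caps.py s10; python3 -c "
from h import *
go([.587,.153,.135])"
```

```text
side long 58 mid [0.5589 0.0275 0.1448] z 0.1455 zmax 0.1506
side lmate 64 mid [ 0.5605 -0.0308  0.1437] z 0.1451 zmax 0.1482
side smate 61 mid [ 0.6213 -0.0249  0.109 ] z 0.1101 zmax 0.1141
side short 57 mid [0.6181 0.0284 0.1094] z 0.1105 zmax 0.1146
top long 66 mid [0.5586 0.0281 0.145 ] z 0.1455 zmax 0.1501
top lmate 65 mid [ 0.5619 -0.0291  0.1443] z 0.1458 zmax 0.1495
top smate 59 mid [ 0.622  -0.0248  0.1099] z 0.1103 zmax 0.1142
top short 61 mid [0.6183 0.0318 0.1098] z 0.1102 zmax 0.1153
t 24.3 tcp [0.5869 0.1543 0.1315] ang 1.5918 tilt z -0.9998 F [-12.3   6.5   1. ] grip 0.0331 60.0 -> delta [-0.0002 -0.0044 -0.0118] yaw 0
```

All four tubes have risen about 11.4 mm and stand upright, and the lever is held upright by the grip. Handing in.

```bash
python3 -c "
from workcell import bot
print(bot.job_done())"
```

```text
the job is handed in; nothing more can be done
None
```

I put both loose tubes fully down in their mates' rows and handed the job in holding the lever upright, with all four tubes lifted about 11.4 mm; no verdict came back, and I had knocked the long mate to a lean of about 0.2 rad along the way, then pulled it upright again in its hole.

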